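# Dry-fit a broken fossil bone in the joining cradle

## Task

One half of a broken fossil bone already lies in the V-groove of the joining cradle. Take the other half from the white tray, lay it in the groove behind the first with the dark broken faces towards each other, then push it along the groove, gently, until the breaks meet and the front half rests firmly against the red-tipped stop pin; leave both halves lying there like that. The fossil is brittle, so never press or ram it hard, and leave the other things on the bench alone.

Things in the scene. Friction and masses are not known exactly. Their poses are not given: they have to be found in the camera images.
- cradle: Cradle fixed to the bench: blue base 330 x 75 x 10 mm, white slippery 90-degree V-groove. Origin on the bench under the groove's middle; x along the groove to the stop. Groove from x = -140 (open) to +140 mm, bottom edge at z = 14, wall tops at z = 32, y = +-18 mm. A lying bone has its axis at y = 0, z = 45 mm: fingertips over 13 mm below the axis hit the walls. Sliding takes 0.5 to 2.5 N a bone.
- stop: Grey stop post on the cradle, 20 x 44 x 64 mm; origin under its middle (cradle x = 151, z = 10 mm), axes as the cradle's. At bone-axis height it carries the stop pin (part of this body), whose round red tip of 8 mm radius points to -x. The pin's setting is not measured: the tip stands 27 to 61 mm to -x of this origin; find it by feel or eye. It is rigid and does not give.
- a_center (a point): Centre of the front bone half (A), a tan fossil shaft 44 mm in diameter, 64 mm long, 0.14 to 0.28 kg, which at the start lies in the groove some 25 to 95 mm short of the pin. Its x axis is the bone's axis and points to the stop (it may roll about x). Brittle: pressing it on the pin with a few newtons is enough, 14 N is too much.
- a_break (a point): Centre of A's broken face (dark brown rim), 32 mm from A's centre on the side away from the stop.
- a_end (a point): Centre of A's sound end face, 32 mm from A's centre on the side of the stop; this face must come to rest on the pin.
- b_center (a point): Centre of the loose bone half (B), a tan fossil shaft 44 mm in diameter, 76 mm long, 0.17 to 0.35 kg, lying level at the start on two grey saddles in the tray. Its x axis is the bone's axis and points to its broken end (it may roll about x).
- b_break (a point): Centre of B's broken face (dark brown rim), 38 mm from B's centre along its x axis; it must meet A's broken face.
- bone_a: The front half A, whole; origin and axes as a_center.
- bone_b: The loose half B, whole; origin and axes as b_center.
- tray: White tray fixed to the bench, 220 x 170 mm, rim 24 mm high; origin on the bench under B (20 mm to -x of the tray's middle), x along B. Two grey V saddles, 12 mm long, at x = +-29 mm hold B with its axis at z = 41 mm; their tops are 13 mm below the axis and reach to y = +-22 mm. Between the saddles, and out to the rims at y = +-81 mm, there is room for fingers.
- rib: Bystander: brown rib fragment 16 x 74 x 14 mm lying across the tray at tray x = 84 mm; origin under its centre.
- glue: Bystander: white glue bottle with red cap, 52 mm in diameter, 130 mm high; origin under its centre.
- solvent: Bystander: amber jar with black cap, 60 mm in diameter, 85 mm high; origin under its centre.
- cup: Bystander: clear cup, rim 60 mm in diameter, 60 mm high; origin under its centre.
- dino: Bystander: grey toy long-necked dinosaur, 165 mm long, 115 mm high; origin on the bench between its legs.
- brush: Bystander: brush lying on the bench; origin under its middle.
- pick: Bystander: yellow-handled pick lying on the bench; origin under its middle.
Things that resemble listed ones, but are neither listed nor needed, are in the scene too. What is shaped like the bone_b but pink or yellow is not meant.

How it is judged:
On the way, in this order (a step that is already met when the one before it is completed fails the run):
1. B lies in the groove behind A, within 3 mm of its lying height and within 3.4 degrees of the groove's direction, broken face towards A's (z of b_center in the frame of cradle between 0.042 and 0.048 m and y of b_center in the frame of cradle between -0.003 and 0.003 m and distance between b_break and a_break below 0.075 m and angle between the x axis of b_center and the x axis of cradle, either way round below 0.06 rad), for 0.2 s.
2. B, pressed on A, presses A on the stop pin (over 1 N at both contacts) (contact force between bone_a and stop above 1 N and contact force between bone_a and bone_b above 1 N), for 0.1 s.
At the end, for the whole second after the job is handed in: Both halves lie at rest in the groove (axes within 3.4 degrees of it), the centres of the broken faces within 3 mm of each other and A's sound end within 2 mm of the pin's tip, all released (distance between a_end and pin_tip_c0 below 0.01 m and distance between a_break and b_break below 0.003 m and angle between the x axis of each of a_center, b_center and the x axis of cradle, either way round below 0.06 rad and linear speed of each of bone_a, bone_b below 0.01 m/s); the robot touches nothing.
It fails at once if a bone half is pressed on the stop pin with more than 14 N (contact force between any of bone_a, bone_b and stop above 14 N).
It fails at once if the two halves are pressed together with more than 20 N (contact force between bone_a and bone_b above 20 N).
It fails at once if B is dropped into or pressed down on the cradle with more than 40 N (contact force between bone_b and cradle above 40 N).
It fails at once if another thing on the bench is moved by more than 30 mm (distance of any of glue, solvent, cup, dino, rib, brush, pick from where it was at the start of the episode above 0.03 m).
It also fails if it takes over 72 s, if anything falls off the work surface, if the arm or the gripper's body presses on something with over 40 N, if the wrist force passes 120 N, or if a joint passes its speed limit or range.

## Robot

A 6-joint arm with a two-finger parallel gripper is mounted at the origin on the work surface. World frame = base frame: x ahead of the robot, y to its left, z up, the work surface at z = 0. Lengths are in m, angles in rad, forces in N, time in s.
With the tool pointing down it reaches from about 0.35 to 0.975 m from the base axis. Payload 4.9 kg.
Tool frame: the origin (TCP) lies between the finger pads; the fingertips stand 14 mm ahead of it and the grasp point (between the pads) lies 5 mm behind it (manip.tcp_to_tips is the distance from the TCP to the fingertips, in m); z points along the fingers, y is the line along which they close (so a half turn about z gives the same grasp; the last joint's range is limited). The gripper opens to 85 mm and grips with 20 to 120 N. Pads are 22 mm wide; open, the fingers measure 114 mm over their backs; the gripper's body (76 mm by 85 mm) begins 54 mm behind the grasp point. The pads swing forward as they close: fully open they stand 13 mm farther back than shut.
Start: joints at [-0.119, 0.053, 1.613, -0, 1.476, -0.119], TCP at [0.625, 0, 0.245] pointing down, gripper open.
Joint ranges: [-3.01, 3.01], [-1.01, 2.22], [0.06, 2.58], [-1.02, 4.17], [0.09, 2.62], [-3.14, 3.14]. Speed limits (rad/s): [2.57, 2.57, 3.14, 3.14, 3.14, 3.14].

## Interface

Orientations are given as a unit quaternion [w, x, y, z].
In Python, from plant import manip gives the robot as it stands.
- The arm moves only by the tool servo_tool, never from a script. Its argument "moves" is a list that holds one entry, the list of rows, each a list of 7 numbers: the shift along the tool's x, y, z in mm, then the turn, a rotation vector about the tool's x, y, z in degrees, then the finger opening in mm, from 0 to 85.4. In form: [[[x, y, z, ax, ay, az, fingers], ...]]. A call has 1 to 12 rows; each row shifts and turns the commanded pose from where the row before left it, along the tool's axes as they then stand; what a row does not reach is not made up. A row lasts 1/8 s, in which the tool goes at most 62.5 mm and 10.7 degrees, less where a joint would pass 70% of its speed; a pose out of reach is approached as far as the arm can. A call with a gripper value outside its range is refused whole. The fingers move at their own pace and stop on an object; the grip force is fixed at half the most. Time passes only in rows, so rows that do not move let the fingers close. It gives the time, the measured TCP pose, the force, the opening and the grip force at its end, in the units of the state.
- manip.state(): the state, without advancing time (a new reading comes with each control period).
- manip.grab_frame(name): name is "scene" or "side" or "wrist"; returns a dict with "image" (384x512x3 uint8, blue, green, red), "mtx" (3x3 intrinsics, pixels), "eye" and "rotation" of the camera in the world. Camera axes: x right, y down, z forward; pixel columns grow to the right and rows downward; lengths in m; the calibration is good to about 2 mm. A picture is of the moment at which its call begins. There is no depth.
- manip.job_done(): hands the job in; it is judged then, once.
The state is a dict: "time": time; "joint_pos": joint angles; "joint_vel": joint speeds; "joint_efforts": joint torques, N m; "tool_pos": TCP position; "tool_rot": TCP orientation; "contact_force": force on the tool from outside, world axes, zero at the start; "ft_torque": the same for the moment, N m; "gripper_width": opening from 0.0 (shut) to 1.0 (fully open); "grasp_force": force on a finger pad.
Only numpy, scipy, OpenCV 4.12 (cv2) and the standard library are available. Lean on these libraries where they do the work, as an engineer would, in place of code of your own. Each camera call takes 0.05 s, during which the arm holds its last target. There are 200 camera calls.

## Working session

There is one attempt and no reset: what is moved stays moved. The work goes in short steps, Python scripts to look and compute and a tool call to move; the robot and the scene stay as the last step left them, time stands still between calls to the robot, and variables do not carry over. Pictures are saved under pics/ and viewed, at most 10 in all, crops included, and the job is handed in when it is done.

Besides the shell and the picture viewer there is one more tool, called after "Request:" as name([rows], argument=value, ...), one row to a line, values as JSON. servo_tool: Moves the arm, as the interface text tells. Its arguments: {"type":"object","properties":{"moves":{"type":"array"}},"required":["moves"]}

```bash
mkdir -p pics
cat > h.py <<'E'
import numpy as np, cv2
from plant import manip
def grab(n):
    f=manip.grab_frame(n); return f
def ray(f,u,v):
    d=np.linalg.inv(f["mtx"])@np.array([u,v,1.]); d=np.array(f["rotation"])@d
    return np.array(f["eye"]),d/np.linalg.norm(d)
def onz(f,u,v,z):
    e,d=ray(f,u,v); return e+d*(z-e[2])/d[2]
def proj(f,p):
    c=np.array(f["rotation"]).T@(np.array(p)-np.array(f["eye"])); q=f["mtx"]@c; return q[:2]/q[2]
def tri(f1,p1,f2,p2):
    e1,d1=ray(f1,*p1); e2,d2=ray(f2,*p2)
    A=np.stack([d1,-d2],1); s=np.linalg.lstsq(A,e2-e1,rcond=None)[0]
    a=e1+s[0]*d1;b=e2+s[1]*d2; return (a+b)/2,np.linalg.norm(a-b)
E
python3 - <<'E'
from h import *
import pickle
fs={n:grab(n) for n in("scene","side","wrist")}
pickle.dump(fs,open("f0.pkl","wb"))
for n,f in fs.items(): print(n,np.round(f["eye"],3),np.round(f["rotation"],2).tolist(),f["mtx"][0][0])
im=[cv2.resize(f["image"],(400,300)) for f in fs.values()]
cv2.imwrite("pics/s.png",cv2.resize(fs["scene"]["image"],(768,576)))
cv2.imwrite("pics/side.png",cv2.resize(fs["side"]["image"],(768,576)))
print(manip.state())
E
```

```text
scene [ 1.242 -0.599  1.052] [-0.33, 0.85, 0.38, -0.15] 428.3019782855075
side [ 0.159 -0.758  0.903] [-0.38, 0.9, -0.21, 0.08] 446.3846678443835
wrist [0.625 0.074 0.373] [0.15, 0.99, 0.0, -0.0] 319.4308235591001
{'time': 0.15, 'joint_pos': array([-1.19030334e-01,  5.32223892e-02,  1.61398269e+00, -1.12022920e-06,
        1.47599608e+00, -1.19004359e-01]), 'joint_vel': array([ 5.98294612e-04, -2.41123364e-03, -4.14632805e-03, -5.50272273e-04,
        9.57534080e-04, -2.56670182e-05]), 'joint_efforts': array([ 5.10442842e-04, -3.94241810e+01, -3.70721948e+01, -1.15854355e-04,
        4.61802789e-03,  5.00508997e-05]), 'tool_pos': array([6.24535434e-01, 3.67191663e-05, 2.44332323e-01]), 'tool_rot': array([-6.31849636e-04,  7.07115698e-01,  7.07097407e-01, -4.97583325e-04]), 'contact_force': array([ 0.59516626, -0.44984352, -0.13970937]), 'ft_torque': array([-0.01288069, -0.03437191,  0.05293891]), 'grasp_force': 0.0, 'gripper_width': 1.0022926063675655}
```

View pics/s.png

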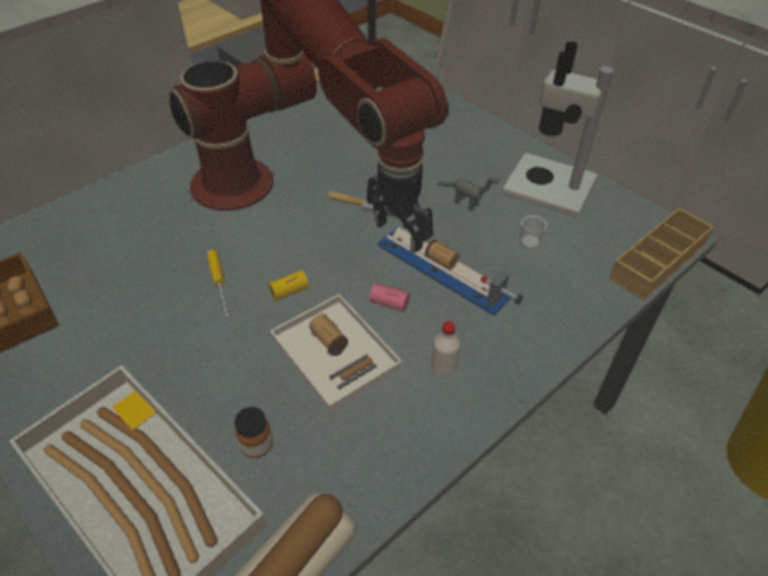

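View pics/side.png

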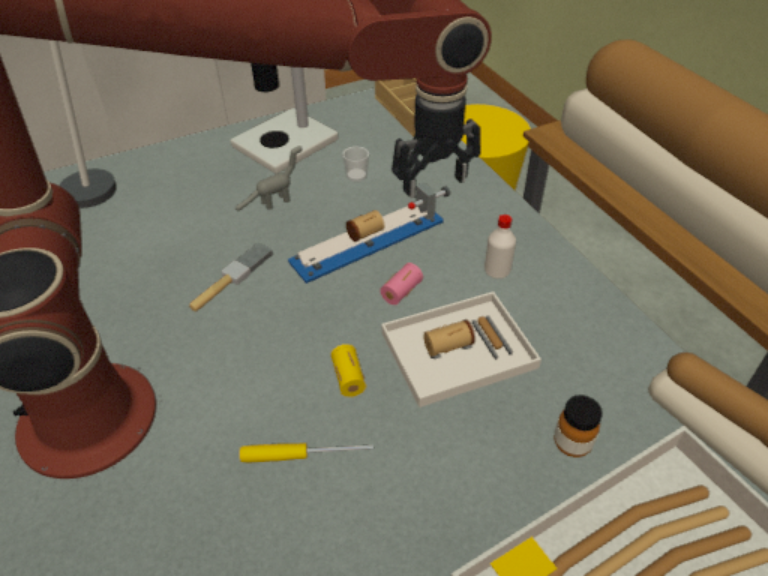

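Scene (768 px wide): B in the white tray at (328,334), dark broken face at (337,344) towards the rib. The pink (389,296) and yellow (289,284) shafts are decoys. A lies in the cradle at (442,253), red pin tip at (485,280). Side: B (450,338), A (365,225), pin (411,205). I'll confirm B in a crop.

```bash
sed -i 's/^def ray/from scipy.spatial.transform import Rotation as Rn\ndef R(q): q=np.asarray(q); return Rn.from_quat([q[1],q[2],q[3],q[0]]).as_matrix()\ndef ray/; s/np.array(f\["rotation"\])/R(f["rotation"])/g' h.py
python3 - <<'E'
from h import *
import pickle
fs=pickle.load(open("f0.pkl","rb"))
s,d=fs["scene"],fs["side"]
a=s["image"][145:275,170:350]; b=d["image"][120:270,190:370]
a=cv2.resize(a,None,fx=4.2,fy=4.2,interpolation=cv2.INTER_CUBIC)[:,:]
b=cv2.resize(b,None,fx=4,fy=4,interpolation=cv2.INTER_CUBIC)
cv2.imwrite("pics/ca.png",a);cv2.imwrite("pics/cb.png",b)
for n,p,q in [("B",(328,334),(450,338)),("A",(442,253),(365,225)),("pin",(485,280),(411,205))]:
    print(n,tri(s,np.array(p)/1.5,d,np.array(q)/1.5))
print(onz(s,389/1.5,296/1.5,.02))
E
```

```text
B (array([ 0.58134   , -0.14559951,  0.04240422]), np.float64(0.00242924089070754))
A (array([0.57753652, 0.1821073 , 0.04849527]), np.float64(0.004758362639936263))
pin (array([0.69186069, 0.19903153, 0.04315611]), np.float64(0.0006996776153484177))
[0.57290983 0.02833769 0.02      ]
```

View pics/ca.png

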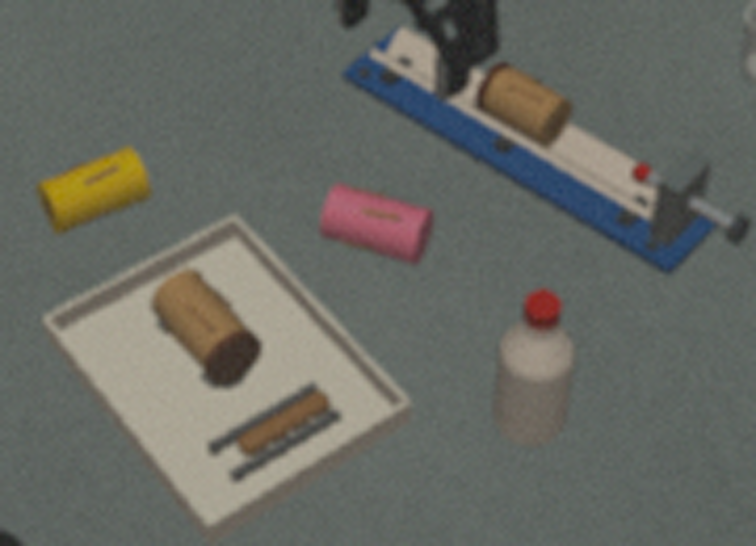

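View pics/cb.png

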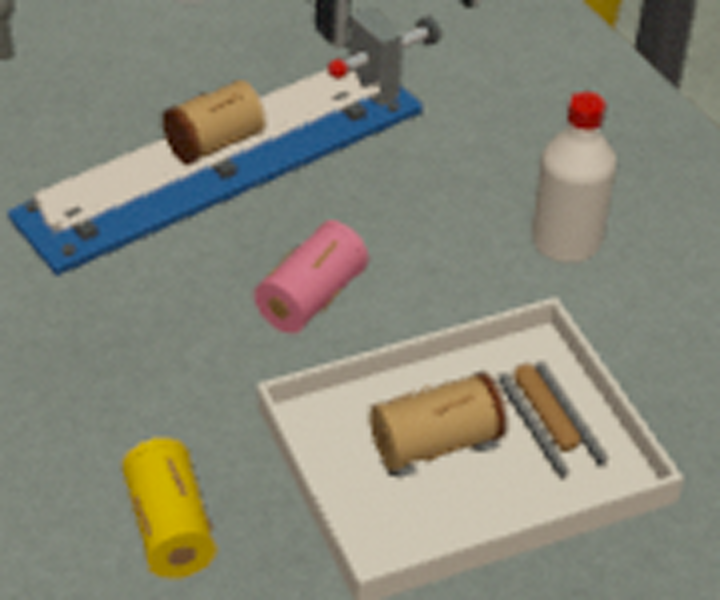

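Crops confirm it: the tan shaft in the tray is B (dark break towards the rib; scene crop (230,360), side crop (495,400)). The pink and yellow ones are decoys. A's dark break faces away from the red pin. Next are coarse yaws.

Run:
```python
from h import *
import pickle
fs=pickle.load(open("f0.pkl","rb"))
s,d=fs["scene"],fs["side"]
c=[onz(s,170+x/4.2,145+y/4.2,.024) for x,y in[(235,215),(45,320),(207,530),(410,405)]]
c2=[onz(d,190+x/4,120+y/4,.024) for x,y in[(555,300),(261,385),(358,590),(680,480)]]
for q in(c,c2): print(np.round(q,4).tolist(), np.round(np.mean(q,0),4))
# blue base
for n,f in fs.items():
    h=cv2.cvtColor(f["image"],cv2.COLOR_BGR2HSV); m=cv2.inRange(h,(100,130,50),(125,255,255))
    ct=max(cv2.findContours(m,0,2)[0],key=cv2.contourArea)
    P=np.array([onz(f,u,v,.010)[:2] for u,v in cv2.convexHull(ct)[:,0]],np.float32)
    r=cv2.minAreaRect(P); print(n,cv2.contourArea(ct),np.round(r[0],4),np.round(r[1],4),r[2])
    h2=cv2.inRange(h,(8,90,60),(22,200,255)); 
for n,p,q in[("Bbreak",(230,360),(495,400)),("Bback",None,None)]:
    if p: print(n,tri(s,(170+p[0]/4.2,145+p[1]/4.2),d,(190+q[0]/4,120+q[1]/4)))
```

```text
[[0.5, -0.0506, 0.024], [0.4865, -0.2186, 0.024], [0.7032, -0.2422, 0.024], [0.7194, -0.0731, 0.024]] [ 0.6023 -0.1461  0.024 ]
[[0.7163, -0.075, 0.024], [0.5012, -0.054, 0.024], [0.4804, -0.2254, 0.024], [0.6995, -0.2428, 0.024]] [ 0.5993 -0.1493  0.024 ]
scene 369.5 [0.5893 0.1592] [0.3254 0.0583] 13.227087020874023
side 721.0 [0.5803 0.1552] [0.076  0.3311] 88.70594787597656
wrist 4646.0 [0.5835 0.145 ] [0.0377 0.3223] 89.96514892578125
Bbreak (array([ 0.61895349, -0.15148494,  0.04728078]), np.float64(0.0010340316079935675))
```

Request:
servo_tool([
  [[-50, -15, 0, 0, 0, 0, 85], [-50, -15, 0, 0, 0, 0, 85], [-47, -15, 0, 0, 0, 0, 85], [0, 0, 0, 0, 0, 10.6, 85], [0, 0, 0, 0, 0, 10.6, 85], [0, 0, 0, 0, 0, 10.6, 85], [0, 0, 0, 0, 0, 10.6, 85], [0, 0, 0, 0, 0, 10.6, 85], [0, 0, 0, 0, 0, 10.6, 85], [0, 0, 0, 0, 0, 10.6, 85], [0, 0, 0, 0, 0, 10.6, 85], [0, 0, 0, 0, 0, 11, 85]],
])

```text
time: 1.65
tool_pos: [0.5798, -0.1469, 0.2448]
tool_rot: [-0.0, 0.999, -0.051, -0.0]
contact_force: [-0.0, 0.2, 0.5]
gripper_width: 0.992
grasp_force: 0.0
```

Run:
```python
from h import *
import pickle
st=manip.state(); print(st["tool_pos"],st["tool_rot"],st["joint_pos"],R(st["tool_rot"]).round(3).tolist())
f={n:grab(n) for n in("wrist","scene","side")}; pickle.dump(f,open("f1.pkl","wb"))
a=f["wrist"]["image"]
b=cv2.resize(f["side"]["image"][120:220,180:330],(600,400),interpolation=cv2.INTER_CUBIC)
cv2.imwrite("pics/w1.png",cv2.resize(a,(768,576)))
for n in("scene","side"):
    g=f[n]; h=cv2.cvtColor(g["image"],cv2.COLOR_BGR2HSV); m=cv2.inRange(h,(100,130,50),(125,255,255))
    ct=max(cv2.findContours(m,0,2)[0],key=cv2.contourArea)
    print(n,[(tuple(p[0]),onz(g,*p[0],.010)[:2].round(4).tolist()) for p in cv2.approxPolyDP(cv2.convexHull(ct),2,True)])
```

```text
[ 0.57975441 -0.14690859  0.24481397] [-1.18902174e-04  9.98675819e-01 -5.14435372e-02 -3.96755903e-04] [-3.72547683e-01 -9.73638036e-03  1.67711151e+00 -2.48894179e-05
  1.47504553e+00  1.30118355e+00] [[0.995, -0.103, -0.001], [-0.103, -0.995, 0.0], [-0.001, -0.0, -1.0]]
scene [((np.int32(253), np.int32(162)), [0.4291, 0.1302]), ((np.int32(257), np.int32(159)), [0.4271, 0.151]), ((np.int32(338), np.int32(199)), [0.7424, 0.219]), ((np.int32(329), np.int32(208)), [0.7482, 0.1684])]
side [((np.int32(291), np.int32(143)), [0.7452, 0.1837]), ((np.int32(289), np.int32(150)), [0.7226, 0.1565]), ((np.int32(204), np.int32(188)), [0.4241, 0.1193]), ((np.int32(192), np.int32(173)), [0.4158, 0.1941])]
```

View pics/w1.png

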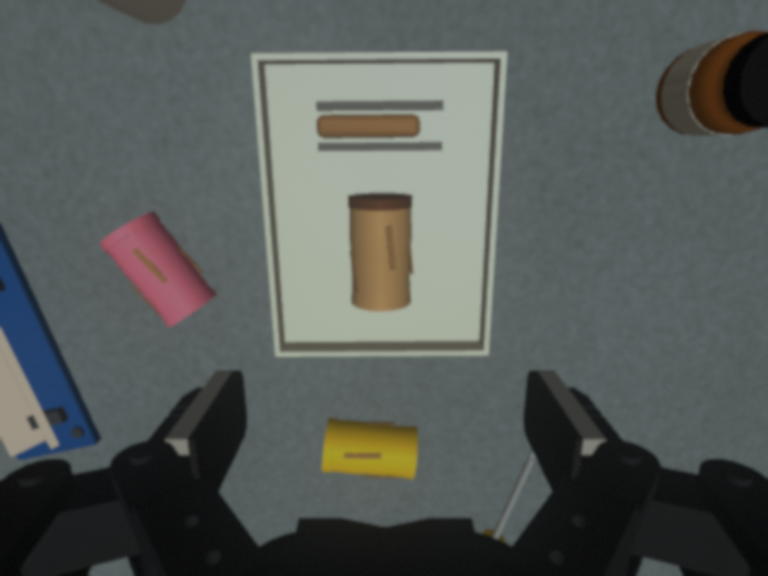

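Wrist view: B upright at (380,252), break at top (380,202), rib at (368,126) and decoys outside the tray. The gripper is already nearly aligned. Next I'll measure B across views.

Run:
```python
from h import *
import pickle
f=pickle.load(open("f1.pkl","rb")); w=f["wrist"]
def mask(g,lo=(6,70,30)):
    h=cv2.cvtColor(cv2.GaussianBlur(g["image"],(3,3),0),cv2.COLOR_BGR2HSV); return cv2.inRange(h,lo,(24,255,255))
def blob(g,p):
    u,v=proj(g,p); m=mask(g)
    cs=[c for c in cv2.findContours(m,0,2)[0] if cv2.contourArea(c)>40]
    return min(cs,key=lambda c:np.linalg.norm(c[:,0].mean(0)-[u,v]))
p=(.58,-.147,.041)
cs={n:blob(g,p) for n,g in f.items()}
for n,c in cs.items(): print(n,cv2.minAreaRect(c),cv2.boundingRect(c),cv2.contourArea(c))
C={n:cv2.minAreaRect(c)[0] for n,c in cs.items()}
for a,b in(("wrist","scene"),("wrist","side"),("scene","side")): print(a,b,tri(f[a],C[a],f[b],C[b]))
# side edges of B in wrist: per row extents
m=np.zeros((384,512),np.uint8); cv2.drawContours(m,[cs["wrist"]],-1,255,-1)
for v in range(140,206,8):
    x=np.where(m[v])[0]
    l,r=onz(w,x[0],v,.041),onz(w,x[-1]+1,v,.041); print(v,x[0],x[-1],((l+r)/2).round(4)[:2],np.linalg.norm(r-l).round(4))
# ends at mid height .041..top
x,y,ww,hh=cv2.boundingRect(cs["wrist"])
print("top edge back z.063",onz(w,253.5,y+hh,.063),"z.041",onz(w,253.5,y+hh,.041))
# tray corners in wrist
for uv in[(252,54),(507,53),(489,356),(275,356)]: print(onz(w,uv[0]/1.5,uv[1]/1.5,.024).round(4))
```

```text
wrist ((253.5, 169.0), (74.0, 39.0), 90.0) (234, 132, 40, 75) 2694.0
scene ((218.25003051757812, 221.75003051757812), (26.870058059692383, 13.435029029846191), 45.0) (207, 209, 23, 26) 294.5
side ((299.24774169921875, 224.82569885253906), (17.43244171142578, 33.52392578125), 73.3007583618164) (282, 213, 35, 25) 512.0
wrist scene (array([ 0.57945092, -0.14453423,  0.04581842]), np.float64(0.00013995027767325541))
wrist side (array([ 0.57947987, -0.14492347,  0.04348758]), np.float64(0.001427352162054575))
scene side (array([ 0.57929629, -0.14524529,  0.04484139]), np.float64(0.0020704297551241663))
140 234 272 [ 0.609  -0.1476] 0.0404
148 234 272 [ 0.6007 -0.1467] 0.0407
156 234 272 [ 0.5923 -0.1458] 0.041
164 235 272 [ 0.5837 -0.1454] 0.0403
172 235 273 [ 0.575 -0.145] 0.0417
180 235 273 [ 0.5662 -0.1441] 0.042
188 236 271 [ 0.5574 -0.1426] 0.039
196 236 272 [ 0.5482 -0.1422] 0.0404
204 239 268 [ 0.5391 -0.1407] 0.033
top edge back z.063 [ 0.5435352  -0.14080584  0.063     ] z.041 [ 0.53566641 -0.13979515  0.041     ]
[ 0.718  -0.0734  0.024 ]
[ 0.7013 -0.2418  0.024 ]
[ 0.4823 -0.2212  0.024 ]
[ 0.4999 -0.0515  0.024 ]
```

Request:
servo_tool([
  [[0.6, -1.9, 30, 0, 0, 0, 85], [0, 0, 40, 0, 0, 0, 85], [0, 0, 40, 0, 0, 0, 85], [0, 0, 40, 0, 0, 0, 85], [0, 0, 20, 0, 0, 0, 85], [0, 0, 12, 0, 0, 0, 85], [0, 0, 12, 0, 0, 0, 85], [0, 0, 8, 0, 0, 0, 85], [0, 0, 0, 0, 0, 0, 85], [0, 0, 0, 0, 0, 0, 60]],
])

```text
time: 3.05
tool_pos: [0.5813, -0.1454, 0.0441]
tool_rot: [0.0, 0.999, -0.048, 0.001]
contact_force: [-0.6, -0.5, 0.4]
gripper_width: 0.813
grasp_force: 0.0
```

Run:
```python
from h import *
import pickle
print(manip.tcp_to_tips() if callable(manip.tcp_to_tips) else manip.tcp_to_tips)
g={n:grab(n) for n in("side","scene")}
# cradle line fits: orient estimates with side+scene, cradle unobstructed now
pickle.dump(g,open("f2.pkl","wb"))
```

```text
0.014
```

Request:
servo_tool([
  [[0, 0, 1, 0, 0, 0, 0], [0, 0, 0, 0, 0, 0, 0], [0, 0, 0, 0, 0, 0, 0], [0, 0, 0, 0, 0, 0, 0], [0, 0, 0, 0, 0, 0, 0], [0, 0, 0, 0, 0, 0, 0]],
])

```text
time: 3.9
tool_pos: [0.5817, -0.1439, 0.0437]
tool_rot: [-0.001, 0.999, -0.048, 0.001]
contact_force: [-0.2, 5.4, 5.7]
gripper_width: 0.493
grasp_force: 60.6
```

Request:
servo_tool([
  [[0, 0, -10, 0, 0, 0, 0], [0, 0, -25, 0, 0, 0, 0], [0, 0, -40, 0, 0, 0, 0], [0, 0, -40, 0, 0, 0, 0], [0, 0, -40, 0, 0, 0, 0], [0, 0, -40, 0, 0, 0, 0]],
])

```text
time: 4.65
tool_pos: [0.5801, -0.1453, 0.2381]
tool_rot: [0.0, 0.999, -0.048, -0.001]
contact_force: [0.0, 0.1, -3.2]
gripper_width: 0.495
grasp_force: 61.3
```

Request:
servo_tool([
  [[-18, -50, 0, 0, 0, 0, 0], [-18, -50, 0, 0, 0, 0, 0], [-18, -50, 0, 0, 0, 0, 0], [-18, -50, 0, 0, 0, 0, 0], [-18, -50, 0, 0, 0, 0, 0], [-18, -50, 0, 0, 0, 0, 0], [0, 0, 0, 0, 0, -7, 0], [0, 0, 0, 0, 0, -7, 0], [0, 0, 0, 0, 0, 0, 0], [0, 0, 0, 0, 0, 0, 0]],
])

```text
time: 5.9
tool_pos: [0.5021, 0.1635, 0.2371]
tool_rot: [0.0, 0.997, 0.073, -0.0]
contact_force: [0.2, 0.3, -3.0]
gripper_width: 0.494
grasp_force: 61.8
```

Run:
```python
from h import *
import pickle
g={n:grab(n) for n in("wrist","side","scene")}
pickle.dump(g,open("f3.pkl","wb"))
st=manip.state(); print(st["tool_pos"],R(st["tool_rot"]).round(4).tolist(),st["contact_force"],st["gripper_width"])
cv2.imwrite("pics/w3.png",cv2.resize(g["wrist"]["image"],(768,576)))
```

```text
[0.50225737 0.16357749 0.23723106] [[0.9893, 0.1457, -0.0002], [0.1457, -0.9893, -0.0001], [-0.0002, 0.0001, -1.0]] [ 0.344902   -0.08575788 -3.25433487] 0.4914325512550659
```

View pics/w3.png

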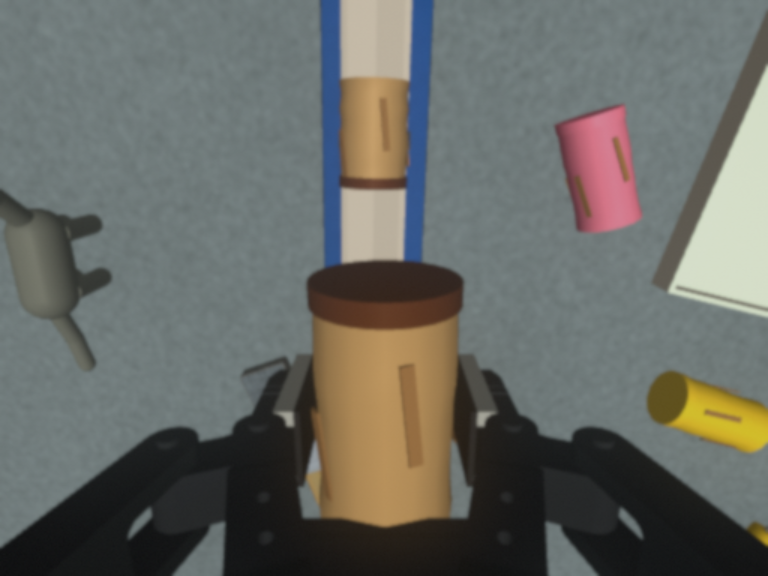

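Wrist view: B is held with its break pointing up the image (+x). The cradle runs up the image at x≈376, A is at (375,130) with its break at (373,183), and the dino is well to the left. Next I'll measure the groove line and A.

```bash
cat > m3.py <<'E'
from h import *
import pickle,sys
g=pickle.load(open(sys.argv[1],"rb")); w=g["wrist"]
h=cv2.cvtColor(cv2.GaussianBlur(w["image"],(3,3),0),cv2.COLOR_BGR2HSV)
bl=cv2.inRange(h,(100,130,40),(125,255,255))
mid=[];wd=[];wm=[];ww=[]
for v in range(5,170,5):
    x=np.where(bl[v,180:320])[0]+180
    if len(x)<8: continue
    l,r=onz(w,x[0],v,.010),onz(w,x[-1]+1,v,.010); mid.append((l+r)[:2]/2); wd.append(np.linalg.norm(l-r))
    k=np.argmax(np.diff(x)); l,r=onz(w,x[k]+1,v,.032),onz(w,x[k+1],v,.032); wm.append((l+r)[:2]/2); ww.append(np.linalg.norm(l-r))
for P,W,n in((mid,wd,"base"),(wm,ww,"walls/A")):
    P=np.array(P); a,b=np.polyfit(P[:,0],P[:,1],1); print(n,"yaw",np.degrees(np.arctan(a)).round(2),"y at x=.5,.57:",(a*.5+b).round(4),(a*.57+b).round(4),"res",np.std(P[:,1]-a*P[:,0]-b).round(4),"width",np.median(W).round(4))
tan=cv2.inRange(h,(6,70,20),(24,255,255)); tan[175:]=0
c=max(cv2.findContours(tan,0,2)[0],key=cv2.contourArea); x,y,a_,b_=cv2.boundingRect(c); print(x,y,a_,b_)
um=x+a_/2
print("A break edge rows",y+b_,"top z.067",onz(w,um,y+b_,.067),"z.045",onz(w,um,y+b_,.045),"far end top",onz(w,um,y,.067), onz(w,um,y,.045))
# triangulate A rect centre w/ scene, side
st=onz(w,um,y+b_/2,.05)
for n in("scene","side"):
    q=g[n]; hh=cv2.cvtColor(cv2.GaussianBlur(q["image"],(3,3),0),cv2.COLOR_BGR2HSV); m=cv2.inRange(hh,(6,70,20),(24,255,255))
    u,v=proj(q,st); cs=[c for c in cv2.findContours(m,0,2)[0] if cv2.contourArea(c)>40]
    c=min(cs,key=lambda c:np.linalg.norm(c[:,0].mean(0)-[u,v])); r=cv2.minAreaRect(c); print(n,r,tri(w,(um,y+b_/2),q,r[0]))
E
python3 m3.py f3.pkl
```

```text
base yaw 7.01 y at x=.5,.57: 0.171 0.1796 res 0.0002 width 0.0721
walls/A yaw 7.15 y at x=.5,.57: 0.1709 0.1797 res 0.0003 width 0.0473
227 51 45 75
A break edge rows 126 top z.067 [0.54736308 0.17570782 0.067     ] z.045 [0.54522207 0.17584098 0.045     ] far end top [0.61035731 0.18452283 0.067     ] [0.61285773 0.18530549 0.045     ]
scene ((294.21697998046875, 169.00942993164062), (21.174030303955078, 12.238201141357422), 29.05460548400879) (array([0.57947589, 0.18004778, 0.05267325]), np.float64(0.00155338551279974))
side ((242.98362731933594, 149.81967163085938), (14.658515930175781, 25.079805374145508), 66.37062072753906) (array([0.57881734, 0.18127054, 0.04670378]), np.float64(0.002860869897338659))
```

Request:
servo_tool([
  [[-8.3, -7.8, 20, 0, 0, 0, 0], [0, 0, 40, 0, 0, 1.3, 0], [0, 0, 40, 0, 0, 0, 0], [0, 0, 40, 0, 0, 0, 0], [0, 0, 20, 0, 0, 0, 0], [0, 0, 10, 0, 0, 0, 0], [0, 0, 5, 0, 0, 0, 0], [0, 0, 0, 0, 0, 0, 0], [0, 0, 0, 0, 0, 0, 0]],
])

```text
time: 7.18
tool_pos: [0.4937, 0.1705, 0.0635]
tool_rot: [-0.0, 0.998, 0.062, 0.001]
contact_force: [-0.5, -0.1, -3.0]
gripper_width: 0.494
grasp_force: 61.8
```

```bash
python3 - <<'E'
from h import *
import pickle
g={n:grab(n) for n in("wrist","side","scene")}
pickle.dump(g,open("f4.pkl","wb"))
st=manip.state(); print(st["tool_pos"],R(st["tool_rot"]).round(4).tolist(),st["contact_force"],st["gripper_width"])
cv2.imwrite("pics/w4.png",np.hstack([cv2.resize(g["wrist"]["image"],(400,300)),cv2.resize(g["side"]["image"][120:195,180:280],(400,300))]))
E
python3 m3.py f4.pkl
```

```text
[0.49346653 0.17047101 0.06314997] [[0.9922, 0.1245, 0.0015], [0.1245, -0.9922, 0.0003], [0.0015, -0.0001, -1.0]] [-0.27114296 -0.2983665  -2.34437955] 0.4923514352298298
base yaw 8.54 y at x=.5,.57: 0.1702 0.1807 res 0.0002 width 0.0714
walls/A yaw 7.27 y at x=.5,.57: 0.1713 0.1802 res 0.0004 width 0.0482
202 0 104 151
A break edge rows 151 top z.067 [0.54667875 0.17748487 0.067     ] z.045 [0.54294261 0.17716617 0.045     ] far end top [0.59893801 0.18392156 0.067     ] [0.60438918 0.18473445 0.045     ]
scene ((287.0703125, 163.72024536132812), (39.01403045654297, 13.257195472717285), 37.30394744873047) (array([0.56620787, 0.17301995, 0.07193194]), np.float64(0.02240012556717559))
side ((239.7311553955078, 151.24261474609375), (14.658515930175781, 32.180023193359375), 66.37062072753906) (array([0.57176991, 0.18276009, 0.04321437]), np.float64(0.008513799654678687))
```

View pics/w4.png

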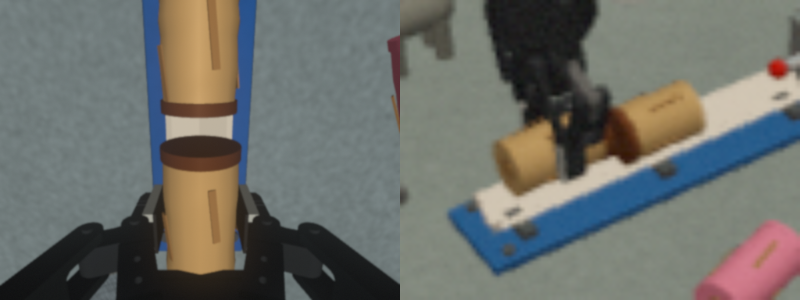

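B hangs just above the groove, lined up with A (left half: B's break at (200,150), A's break at (198,107)). Lowering.

Request:
servo_tool([
  [[0, 0, 4, 0, 0, 0, 0], [0, 0, 4, 0, 0, 0, 0], [0, 0, 3, 0, 0, 0, 0], [0, 0, 1.5, 0, 0, 0, 0], [0, 0, 0, 0, 0, 0, 0]],
])

```text
time: 7.95
tool_pos: [0.4928, 0.1703, 0.0496]
tool_rot: [0.0, 0.998, 0.062, -0.0]
contact_force: [-0.5, -0.9, -3.2]
gripper_width: 0.492
grasp_force: 61.8
```

Request:
servo_tool([
  [[0, 0, 1, 0, 0, 0, 0], [0, 0, 0, 0, 0, 0, 0]],
])

```text
time: 8.2
tool_pos: [0.493, 0.1704, 0.049]
tool_rot: [-0.0, 0.998, 0.062, 0.0]
contact_force: [-0.8, 0.5, -2.5]
gripper_width: 0.494
grasp_force: 61.9
```

Request:
servo_tool([
  [[0, 0, 1, 0, 0, 0, 0], [0, 0, 0, 0, 0, 0, 0]],
])

```text
time: 8.45
tool_pos: [0.4933, 0.1708, 0.0485]
tool_rot: [-0.0, 0.998, 0.062, 0.0]
contact_force: [-1.4, 1.9, 1.6]
gripper_width: 0.499
grasp_force: 62.3
```

Request:
servo_tool([
  [[0, 0, 0.5, 0, 0, 0, 0], [0, 0, 0, 0, 0, 0, 0]],
])

```text
time: 8.7
tool_pos: [0.4934, 0.171, 0.0483]
tool_rot: [-0.001, 0.998, 0.062, 0.001]
contact_force: [-2.1, 3.9, 5.6]
gripper_width: 0.493
grasp_force: 62.8
```

Request:
servo_tool([
  [[0, 0, 0, 0, 0, 0, 60], [0, 0, 0, 0, 0, 0, 75], [0, 0, 0, 0, 0, 0, 75], [0, 0, -5, 0, 0, 0, 75], [0, 0, -20, 0, 0, 0, 75], [0, 0, -40, 0, 0, 0, 75], [0, 0, -10, 0, 0, 0, 0], [-35, 0, 0, 0, 0, 0, 0], [-30, 0, 0, 0, 0, 0, 0], [0, 0, 0, 0, 0, 0, 0], [0, 0, 0, 0, 0, 0, 0], [0, 0, 0, 0, 0, 0, 0]],
])

```text
time: 10.2
tool_pos: [0.4291, 0.1623, 0.1224]
tool_rot: [-0.0, 0.998, 0.062, 0.0]
contact_force: [-0.0, 0.3, -0.5]
gripper_width: 0.002
grasp_force: 0.0
```

Run:
```python
from h import *
import pickle
g={n:grab(n) for n in("wrist","side","scene")}
pickle.dump(g,open("f5.pkl","wb"))
st=manip.state(); print(st["tool_pos"],R(st["tool_rot"]).round(4).tolist(),st["contact_force"],st["gripper_width"])
cv2.imwrite("pics/w5.png",np.hstack([cv2.resize(g["wrist"]["image"],(400,300)),cv2.resize(g["side"]["image"][120:195,180:280],(400,300))]))
```

```text
[0.42887196 0.162257   0.12229825] [[0.9922, 0.1244, -0.0001], [0.1244, -0.9922, -0.0001], [-0.0001, 0.0, -1.0]] [ 0.00667951 -0.12141597  0.22983804] -0.0010710350976649182
```

View pics/w5.png

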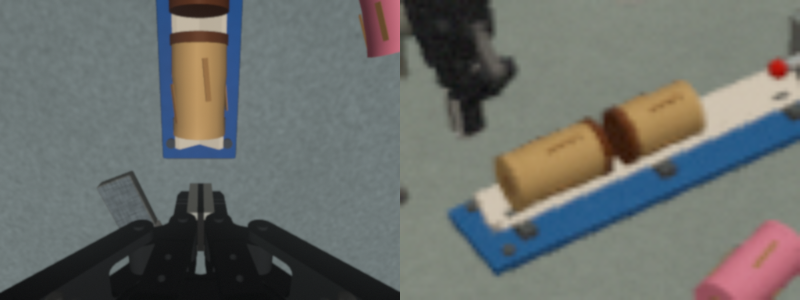

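Both lie in line in the groove; B's back is free and the shut fingers sit behind it on the groove line. I'll lower and advance.

Request:
servo_tool([
  [[0, 0, 30, 0, 0, 0, 0], [0, 0, 30, 0, 0, 0, 0], [0, 0, 12, 0, 0, 0, 0], [4, 0, 0, 0, 0, 0, 0], [4, 0, 0, 0, 0, 0, 0], [2, 0, 0, 0, 0, 0, 0], [2, 0, 0, 0, 0, 0, 0], [2, 0, 0, 0, 0, 0, 0], [2, 0, 0, 0, 0, 0, 0], [2, 0, 0, 0, 0, 0, 0]],
])

```text
time: 11.6
tool_pos: [0.4456, 0.1644, 0.0501]
tool_rot: [0.0, 0.998, 0.062, -0.001]
contact_force: [-3.2, -0.8, 2.4]
gripper_width: 0.003
grasp_force: 1.7
```

Request:
servo_tool([
  [[2, 0, 0, 0, 0, 0, 0], [2, 0, 0, 0, 0, 0, 0], [2, 0, 0, 0, 0, 0, 0], [2, 0, 0, 0, 0, 0, 0], [1, 0, 0, 0, 0, 0, 0], [1, 0, 0, 0, 0, 0, 0], [1, 0, 0, 0, 0, 0, 0], [1, 0, 0, 0, 0, 0, 0]],
])

```text
time: 12.6
tool_pos: [0.4582, 0.166, 0.0502]
tool_rot: [-0.0, 0.998, 0.062, 0.0]
contact_force: [-0.8, -0.2, -1.5]
gripper_width: 0.003
grasp_force: 0.6
```

```bash
cat > pin.py <<'E'
from h import *
import pickle
g={n:grab(n) for n in("side","scene","wrist")}; pickle.dump(g,open("f6.pkl","wb"))
C={};T={}
for n,f in g.items():
    h=cv2.cvtColor(f["image"],cv2.COLOR_BGR2HSV); m=cv2.inRange(h,(0,140,60),(5,255,255))|cv2.inRange(h,(174,140,60),(180,255,255))
    u,v=proj(f,(.69,.195,.045)); cs=[c for c in cv2.findContours(m,0,2)[0] if cv2.contourArea(c)>2]
    if cs:
        c=min(cs,key=lambda c:np.linalg.norm(c[:,0].mean(0)-[u,v])); C[n]=c[:,0].mean(0); print(n,C[n],cv2.contourArea(c),(u,v))
print(tri(g["side"],C["side"],g["scene"],C["scene"]))
st=manip.state(); print(st["tool_pos"],st["contact_force"])
E
python3 pin.py
```

```text
side [274.  136.5] 10.0 (np.float64(274.1526590383474), np.float64(137.18594348563624))
scene [322.  185.5] 4.0 (np.float64(322.17357844387845), np.float64(186.4747660509765))
(array([0.68895003, 0.19451127, 0.04870818]), np.float64(0.0005853308243607405))
[0.45833305 0.16605859 0.05036113] [-0.63877143  0.13339715 -0.41449036]
```

Request:
servo_tool([
  [[1, 0, 0, 0, 0, 0, 0], [1, 0, 0, 0, 0, 0, 0], [1, 0, 0, 0, 0, 0, 0], [1, 0, 0, 0, 0, 0, 0], [1, 0, 0, 0, 0, 0, 0], [1, 0, 0, 0, 0, 0, 0], [1, 0, 0, 0, 0, 0, 0], [1, 0, 0, 0, 0, 0, 0], [1, 0, 0, 0, 0, 0, 0], [1, 0, 0, 0, 0, 0, 0]],
])

```text
time: 14.0
tool_pos: [0.4681, 0.1673, 0.0503]
tool_rot: [-0.0, 0.998, 0.062, -0.0]
contact_force: [-5.3, -0.9, 2.9]
gripper_width: -0.0
grasp_force: 2.3
```

Request:
servo_tool([
  [[2, 0, 0, 0, 0, 0, 0], [2, 0, 0, 0, 0, 0, 0], [2, 0, 0, 0, 0, 0, 0], [2, 0, 0, 0, 0, 0, 0], [2, 0, 0, 0, 0, 0, 0], [2, 0, 0, 0, 0, 0, 0], [2, 0, 0, 0, 0, 0, 0], [2, 0, 0, 0, 0, 0, 0], [2, 0, 0, 0, 0, 0, 0], [2, 0, 0, 0, 0, 0, 0]],
])

```text
time: 15.25
tool_pos: [0.4881, 0.1697, 0.0503]
tool_rot: [0.0, 0.998, 0.062, -0.0]
contact_force: [-5.2, -1.1, 1.8]
gripper_width: -0.001
grasp_force: 2.3
```

Request:
servo_tool([
  [[2, 0, 0, 0, 0, 0, 0], [2, 0, 0, 0, 0, 0, 0], [2, 0, 0, 0, 0, 0, 0], [2, 0, 0, 0, 0, 0, 0], [2, 0, 0, 0, 0, 0, 0], [2, 0, 0, 0, 0, 0, 0], [2, 0, 0, 0, 0, 0, 0], [2, 0, 0, 0, 0, 0, 0], [2, 0, 0, 0, 0, 0, 0], [2, 0, 0, 0, 0, 0, 0]],
])

```text
time: 16.5
tool_pos: [0.5079, 0.1722, 0.0503]
tool_rot: [0.0, 0.998, 0.062, -0.0]
contact_force: [-3.9, -2.1, 3.3]
gripper_width: 0.001
grasp_force: 2.4
```

```bash
python3 pin.py
python3 - <<'E'
from h import *
import pickle
g=pickle.load(open("f6.pkl","rb"))
cv2.imwrite("pics/w6.png",np.hstack([cv2.resize(g["wrist"]["image"],(400,300)),cv2.resize(g["side"]["image"][110:185,200:300],(400,300))]))
E
```

```text
side [274.  136.5] 10.0 (np.float64(274.1526590383474), np.float64(137.18594348563624))
scene [322.         185.33333333] 4.5 (np.float64(322.17357844387845), np.float64(186.4747660509765))
(array([0.6887883 , 0.19448122, 0.04905638]), np.float64(0.0010749071956527153))
[0.50826402 0.17225225 0.05033046] [-3.00420581 -2.06742782  0.65488147]
```

View pics/w6.png

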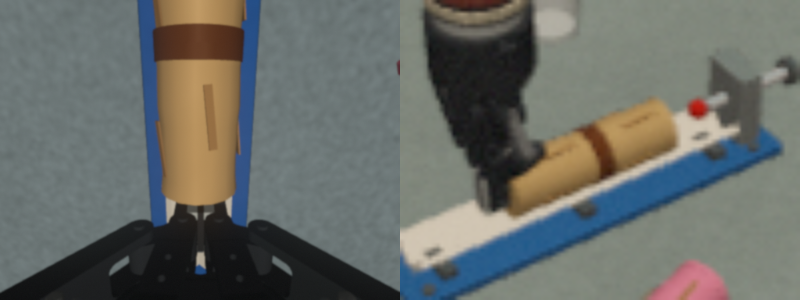

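The halves have met (the dark rims touch) and move together, with about 20 mm left to the red tip. Pushing slower now.

Request:
servo_tool([
  [[1, 0, 0, 0, 0, 0, 0], [1, 0, 0, 0, 0, 0, 0], [1, 0, 0, 0, 0, 0, 0], [1, 0, 0, 0, 0, 0, 0], [1, 0, 0, 0, 0, 0, 0], [1, 0, 0, 0, 0, 0, 0], [1, 0, 0, 0, 0, 0, 0], [1, 0, 0, 0, 0, 0, 0], [1, 0, 0, 0, 0, 0, 0], [1, 0, 0, 0, 0, 0, 0], [1, 0, 0, 0, 0, 0, 0]],
])

```text
time: 18.02
tool_pos: [0.5185, 0.1735, 0.0503]
tool_rot: [0.0, 0.998, 0.062, -0.0]
contact_force: [-4.2, -1.5, 3.4]
gripper_width: 0.004
grasp_force: 2.4
```

Request:
servo_tool([
  [[0.5, 0, 0, 0, 0, 0, 0], [0.5, 0, 0, 0, 0, 0, 0], [0.5, 0, 0, 0, 0, 0, 0], [0.5, 0, 0, 0, 0, 0, 0], [0.5, 0, 0, 0, 0, 0, 0], [0.5, 0, 0, 0, 0, 0, 0]],
])

```text
time: 18.77
tool_pos: [0.5215, 0.1739, 0.0503]
tool_rot: [0.0, 0.998, 0.062, -0.0]
contact_force: [-4.7, -2.2, 3.5]
gripper_width: 0.002
grasp_force: 2.4
```

Request:
servo_tool([
  [[0.5, 0, 0, 0, 0, 0, 0], [0.5, 0, 0, 0, 0, 0, 0], [0.5, 0, 0, 0, 0, 0, 0], [0.5, 0, 0, 0, 0, 0, 0], [0.5, 0, 0, 0, 0, 0, 0], [0.5, 0, 0, 0, 0, 0, 0]],
])

```text
time: 19.52
tool_pos: [0.5245, 0.1743, 0.0503]
tool_rot: [0.0, 0.998, 0.062, -0.0]
contact_force: [-4.2, -1.7, 3.1]
gripper_width: -0.0
grasp_force: 2.4
```

Request:
servo_tool([
  [[0.5, 0, 0, 0, 0, 0, 0], [0.5, 0, 0, 0, 0, 0, 0]],
])

```text
time: 19.77
tool_pos: [0.5255, 0.1744, 0.0503]
tool_rot: [0.0, 0.998, 0.062, -0.0]
contact_force: [-4.0, -1.8, 3.2]
gripper_width: -0.001
grasp_force: 2.4
```

Request:
servo_tool([
  [[0.5, 0, 0, 0, 0, 0, 0], [0.5, 0, 0, 0, 0, 0, 0]],
])

```text
time: 20.02
tool_pos: [0.5265, 0.1745, 0.0503]
tool_rot: [0.0, 0.998, 0.062, -0.0]
contact_force: [-5.5, -1.4, 3.1]
gripper_width: 0.003
grasp_force: 2.4
```

```bash
python3 pin.py
python3 - <<'E'
from h import *
import pickle
g=pickle.load(open("f6.pkl","rb")); s=g["side"]; 
# gap between tan end and red along the axis in the side view
P0,P1=proj(s,(.64,.1885,.045)),proj(s,(.70,.196,.045))
for t in np.linspace(0.2,1,17):
    p=P0+t*(P1-P0); w=np.array([.64+.06*t]); print(w.round(4),s["image"][int(round(p[1])),int(round(p[0]))])
E
```

```text
side [274.71428571 136.42857143] 5.5 (np.float64(274.1526590383474), np.float64(137.18594348563624))
scene [322.  185.4] 5.0 (np.float64(322.17357844387845), np.float64(186.4747660509765))
(array([0.69003413, 0.19260101, 0.05059435]), np.float64(0.00178441037552646))
[0.5265809  0.17453694 0.05032573] [-4.87093161 -1.93011714  3.16807636]
[0.652] [ 84 136 171]
[0.655] [ 88 140 175]
[0.658] [ 85 137 172]
[0.661] [ 85 137 172]
[0.664] [ 85 141 176]
[0.667] [ 88 138 174]
[0.67] [ 84 135 171]
[0.673] [ 85 138 174]
[0.676] [ 85 138 174]
[0.679] [ 83 135 170]
[0.682] [ 87 142 177]
[0.685] [ 75 126 171]
[0.688] [ 19  24 174]
[0.691] [ 19  24 174]
[0.694] [ 17  26 170]
[0.697] [ 69  74 160]
[0.7] [115 121 138]
```

Request:
servo_tool([
  [[0.4, 0, 0, 0, 0, 0, 0], [0.4, 0, 0, 0, 0, 0, 0]],
])

```text
time: 20.42
tool_pos: [0.5273, 0.1746, 0.0503]
tool_rot: [0.0, 0.998, 0.062, -0.0]
contact_force: [-4.9, -2.4, 2.9]
gripper_width: -0.001
grasp_force: 2.4
```

Request:
servo_tool([
  [[0.4, 0, 0, 0, 0, 0, 0], [0.4, 0, 0, 0, 0, 0, 0]],
])

```text
time: 20.68
tool_pos: [0.5281, 0.1747, 0.0503]
tool_rot: [0.0, 0.998, 0.062, -0.0]
contact_force: [-5.2, -1.6, 3.5]
gripper_width: -0.001
grasp_force: 2.4
```

Request:
servo_tool([
  [[0.4, 0, 0, 0, 0, 0, 0], [0.4, 0, 0, 0, 0, 0, 0]],
])

```text
time: 20.92
tool_pos: [0.5289, 0.1748, 0.0503]
tool_rot: [0.0, 0.998, 0.062, -0.0]
contact_force: [-5.3, -2.5, 3.8]
gripper_width: 0.0
grasp_force: 2.4
```

Request:
servo_tool([
  [[0.4, 0, 0, 0, 0, 0, 0]],
])

```text
time: 21.05
tool_pos: [0.5293, 0.1749, 0.0503]
tool_rot: [0.0, 0.998, 0.062, -0.0]
contact_force: [-4.6, -2.1, 2.4]
gripper_width: -0.0
grasp_force: 2.4
```

Request:
servo_tool([
  [[0.4, 0, 0, 0, 0, 0, 0]],
])

```text
time: 21.18
tool_pos: [0.5297, 0.1749, 0.0504]
tool_rot: [0.0, 0.998, 0.062, -0.0]
contact_force: [-4.5, -2.7, 1.8]
gripper_width: 0.002
grasp_force: 2.4
```

Request:
servo_tool([
  [[0.4, 0, 0, 0, 0, 0, 0]],
])

```text
time: 21.3
tool_pos: [0.5301, 0.175, 0.0503]
tool_rot: [0.0, 0.998, 0.062, -0.0]
contact_force: [-4.6, -2.7, 2.7]
gripper_width: -0.001
grasp_force: 2.4
```

Request:
servo_tool([
  [[0.4, 0, 0, 0, 0, 0, 0]],
])

```text
time: 21.42
tool_pos: [0.5305, 0.175, 0.0503]
tool_rot: [0.0, 0.998, 0.062, -0.0]
contact_force: [-4.1, -2.3, 3.0]
gripper_width: -0.003
grasp_force: 2.4
```

Request:
servo_tool([
  [[0.4, 0, 0, 0, 0, 0, 0]],
])

```text
time: 21.55
tool_pos: [0.5309, 0.1751, 0.0503]
tool_rot: [0.0, 0.998, 0.062, -0.0]
contact_force: [-4.6, -2.4, 3.0]
gripper_width: 0.001
grasp_force: 2.4
```

Request:
servo_tool([
  [[0.4, 0, 0, 0, 0, 0, 0]],
])

```text
time: 21.68
tool_pos: [0.5313, 0.1751, 0.0503]
tool_rot: [0.0, 0.998, 0.062, -0.0]
contact_force: [-5.1, -2.6, 3.0]
gripper_width: -0.002
grasp_force: 2.4
```

Request:
servo_tool([
  [[0.4, 0, 0, 0, 0, 0, 0]],
])

```text
time: 21.8
tool_pos: [0.5317, 0.1752, 0.0503]
tool_rot: [0.0, 0.998, 0.062, -0.0]
contact_force: [-4.9, -1.9, 3.1]
gripper_width: -0.0
grasp_force: 2.4
```

Request:
servo_tool([
  [[0.4, 0, 0, 0, 0, 0, 0]],
])

```text
time: 21.92
tool_pos: [0.5321, 0.1752, 0.0503]
tool_rot: [0.0, 0.998, 0.062, -0.0]
contact_force: [-4.6, -2.0, 2.7]
gripper_width: -0.001
grasp_force: 2.4
```

```bash
python3 pin.py
python3 - <<'E'
from h import *
import pickle
g=pickle.load(open("f6.pkl","rb"))
for n in("side","scene"):
    s=g[n]; P0,P1=proj(s,(.64,.1885,.049)),proj(s,(.70,.196,.049))
    print(n,[(round(.64+.06*t,4),s["image"][int(round(p[1])),int(round(p[0]))].tolist()) for t in np.linspace(.55,1,10) for p in[P0+t*(P1-P0)]])
E
```

```text
side [335.81818182 146.90909091] 53.5 (np.float64(274.1526590383474), np.float64(137.18594348563624))
scene [322.         185.33333333] 4.5 (np.float64(322.17357844387845), np.float64(186.4747660509765))
(array([0.77111893, 0.04237613, 0.1528147 ]), np.float64(0.11130842530201387))
[0.53213443 0.17523852 0.05030872] [-4.94174202 -2.38355186  2.90198574]
side [(np.float64(0.673), [91, 144, 179]), (np.float64(0.676), [91, 144, 179]), (np.float64(0.679), [88, 145, 180]), (np.float64(0.682), [89, 144, 180]), (np.float64(0.685), [88, 143, 179]), (np.float64(0.688), [80, 131, 184]), (np.float64(0.691), [80, 131, 184]), (np.float64(0.694), [55, 85, 182]), (np.float64(0.697), [120, 125, 156]), (np.float64(0.7), [157, 162, 158])]
scene [(np.float64(0.673), [70, 100, 125]), (np.float64(0.676), [48, 65, 82]), (np.float64(0.679), [48, 65, 82]), (np.float64(0.682), [34, 46, 91]), (np.float64(0.685), [34, 37, 117]), (np.float64(0.688), [34, 37, 138]), (np.float64(0.691), [41, 43, 129]), (np.float64(0.694), [41, 43, 129]), (np.float64(0.697), [102, 102, 116]), (np.float64(0.7), [121, 122, 120])]
```

Request:
servo_tool([
  [[0.4, 0, 0, 0, 0, 0, 0]],
])

```text
time: 22.2
tool_pos: [0.5325, 0.1753, 0.0503]
tool_rot: [0.0, 0.998, 0.062, -0.0]
contact_force: [-4.3, -2.8, 3.6]
gripper_width: -0.001
grasp_force: 2.4
```

Request:
servo_tool([
  [[0.4, 0, 0, 0, 0, 0, 0]],
])

```text
time: 22.32
tool_pos: [0.5329, 0.1753, 0.0503]
tool_rot: [0.0, 0.998, 0.062, -0.0]
contact_force: [-3.9, -2.3, 2.8]
gripper_width: 0.0
grasp_force: 2.4
```

Request:
servo_tool([
  [[0.4, 0, 0, 0, 0, 0, 0]],
])

```text
time: 22.45
tool_pos: [0.5333, 0.1754, 0.0503]
tool_rot: [0.0, 0.998, 0.062, -0.0]
contact_force: [-5.0, -2.2, 2.5]
gripper_width: 0.001
grasp_force: 2.4
```

Request:
servo_tool([
  [[0.4, 0, 0, 0, 0, 0, 0]],
])

```text
time: 22.58
tool_pos: [0.5335, 0.1754, 0.0503]
tool_rot: [0.0, 0.998, 0.062, -0.0]
contact_force: [-6.6, -3.2, 3.6]
gripper_width: -0.002
grasp_force: 3.3
```

The force rises and the tool lags, so the pin has been reached. A little more, then hold.

Request:
servo_tool([
  [[0.1, 0, 0, 0, 0, 0, 0], [0, 0, 0, 0, 0, 0, 0]],
])

```text
time: 22.82
tool_pos: [0.5335, 0.1754, 0.0503]
tool_rot: [0.0, 0.998, 0.062, -0.001]
contact_force: [-6.4, -2.0, 4.8]
gripper_width: -0.001
grasp_force: 3.1
```

Request:
servo_tool([
  [[0.2, 0, 0, 0, 0, 0, 0], [0, 0, 0, 0, 0, 0, 0], [0, 0, 0, 0, 0, 0, 0]],
])

```text
time: 23.2
tool_pos: [0.5335, 0.1754, 0.0503]
tool_rot: [0.0, 0.998, 0.062, -0.001]
contact_force: [-6.9, -2.8, 4.5]
gripper_width: 0.006
grasp_force: 3.5
```

Request:
servo_tool([
  [[0.2, 0, 0, 0, 0, 0, 0], [0, 0, 0, 0, 0, 0, 0], [0, 0, 0, 0, 0, 0, 0]],
])

```text
time: 23.58
tool_pos: [0.5335, 0.1754, 0.0503]
tool_rot: [0.0, 0.998, 0.062, -0.001]
contact_force: [-7.2, -3.1, 5.9]
gripper_width: 0.004
grasp_force: 3.9
```

Request:
servo_tool([
  [[0.2, 0, 0, 0, 0, 0, 0], [0, 0, 0, 0, 0, 0, 0], [0, 0, 0, 0, 0, 0, 0]],
])

```text
time: 23.95
tool_pos: [0.5335, 0.1754, 0.0503]
tool_rot: [0.0, 0.998, 0.062, -0.001]
contact_force: [-8.7, -3.4, 5.4]
gripper_width: -0.001
grasp_force: 4.2
```

Request:
servo_tool([
  [[-0.5, 0, 0, 0, 0, 0, 0], [-1, 0, 0, 0, 0, 0, 0], [-4, 0, 0, 0, 0, 0, 0], [-20, 0, 0, 0, 0, 0, 0], [0, 0, -40, 0, 0, 0, 0], [0, 0, -50, 0, 0, 0, 0], [40, 0, -30, 0, 0, 0, 0], [30, 0, 0, 0, 0, 0, 0], [0, 0, 0, 0, 0, 0, 0], [0, 0, 0, 0, 0, 0, 0]],
])

```text
time: 25.2
tool_pos: [0.578, 0.1812, 0.1695]
tool_rot: [-0.0, 0.998, 0.062, -0.001]
contact_force: [-1.0, 0.2, -0.1]
gripper_width: 0.001
grasp_force: 0.0
```

Run:
```python
from h import *
g={n:grab(n) for n in("side","wrist")}
print(manip.state()["tool_pos"])
cv2.imwrite("pics/w7.png",np.hstack([cv2.resize(g["wrist"]["image"],(400,300)),cv2.resize(g["side"]["image"][110:185,200:300],(400,300))]))
```

```text
[0.57760524 0.1811336  0.16950576]
```

View pics/w7.png

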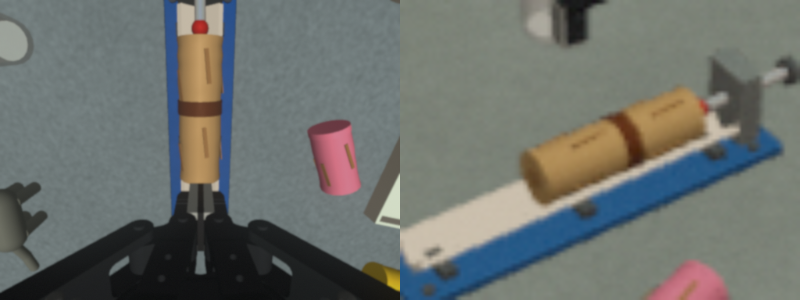

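The breaks are closed (wrist (200,108)), A's sound end is on the red tip (200,30), and the fingers are clear.

```bash
python3 -c "
from plant import manip
print(manip.job_done())"
```

```text
the job is handed in; nothing more can be done
None
```

The job is handed in: both halves lie in the groove with the breaks closed, A's sound end was pressed lightly onto the red pin (under about 10 N at the wrist), and the gripper is clear; no verdict came back.

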